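# Pack the oiled sprockets with a slice

## Robot

A 6-joint arm with a two-finger parallel gripper is mounted at the origin on the work surface. World frame = base frame: x ahead of the robot, y to its left, z up, the work surface at z = 0. Lengths are in m, angles in rad, forces in N, time in s.
With the tool pointing down it reaches from about 0.3 to 0.85 m from the base axis. Payload 4.2 kg.
Tool frame: the origin (TCP) lies midway between the tips of the shut fingers; the grasp point (between the pads) lies manip.grip_point_offset behind it (manip.grip_point_offset is the distance from the TCP to the grasp point, in m); z points along the fingers, y is the line along which they close (so a half turn about z gives the same grasp; the last joint's range is limited). The gripper opens to 91 mm and grips with 3 to 60 N. Pads are 32 mm wide; open, the fingers measure 118 mm over their backs; the gripper's body (76 mm by 178 mm) begins 60 mm behind the grasp point.
Start: joints at [1.146, 0.32, 1.565, -0, 1.257, -0.02], TCP at [0.226, 0.529, 0.214] pointing down, gripper open.
Joint ranges: [-3.11, 3.11], [-0.84, 2.01], [0.21, 2.61], [-1.34, 4.49], [0.05, 2.63], [-2.56, 2.56]. Speed limits (rad/s): [2.57, 2.57, 3.14, 3.14, 3.14, 3.14].

## Interface

Orientations are given as a rotation vector (axis times angle).
In Python, from plant import manip, vision gives the robot as it stands.
- The arm moves only by the tool move_arm, never from a script. Its argument "rows" is a list of rows, each a list of 3 entries, a list of its own where there are three numbers: the opening, from -1 (shut) to 1 (fully open), then the shift along the tool's x, y, z scaled (see below), then the turn about the tool's z scaled (see below). In form: [[grip, [tx, ty, tz], twist], ...]. A call has 1 to 20 rows; each row is the pose to reach, as a shift and turn from the pose commanded when the call began, along the tool's axes at that moment, turning the shorter way round; what a row does not reach only later rows make up. The controller multiplies each number of a shift by 400 mm and each number of a turn by 180 degrees. A row lasts 1/12 s, in which the tool goes at most 41.7 mm and 7.16 degrees, less where a joint would pass 70% of its speed; a pose out of reach is approached as far as the arm can. A call with a number of a shift or a turn outside -1 to 1 is refused whole. A call with a gripper value outside its range is refused whole. The fingers move at their own pace and stop on an object; the grip force is fixed at half the most. Time passes only in rows, so rows that repeat a pose let the fingers close. It gives the time, the measured TCP pose, the force, the opening and the grip force at its end, in the units of the state.
- manip.observe(): the state, without advancing time (a new reading comes with each control period).
- vision.camera(name): name is "scene" or "top"; returns a dict with "frame" (480x640x3 uint8, red, green, blue), "fx", "fy", "cx", "cy" (pixels), "pose" (4x4, takes a point from camera to world coordinates). Camera axes: x right, y down, z forward; pixel columns grow to the right and rows downward; lengths in m; the calibration is good to about 2 mm. A picture is of the moment at which its call begins. There is no depth.
- manip.job_done(): hands the job in; it is judged then, once.
The state is a dict: "t": time; "qpos": joint angles; "qd": joint speeds; "tau": joint torques, N m; "tcp_pos": TCP position; "orientation": TCP orientation; "contact_force": force on the tool from outside, world axes, zero at the start; "torque": the same for the moment, N m; "finger_gap": opening from 0.0 (shut) to 1.0 (fully open); "grip_force": force on a finger pad.
Only numpy, scipy, OpenCV 4.12 (cv2) and the standard library are available. Lean on these libraries where they do the work, as an engineer would, in place of code of your own. Each camera call takes 0.05 s, during which the arm holds its last target. There are 200 camera calls.

## Task

Pack every freshly oiled sprocket from the wooden rack into the parts case without ever touching one with the fingers: slide the case's lock fully to its open (green) end, lever the lid well up with the blade of the orange-handled slice, then lift each sprocket by sliding the slice under it and lay it flat on the rails of a free bay in the case. When all are in, shut the lid fully, slide the lock fully back to its locked (red) end, and leave the slice lying flat with its blade on the cork mat. Keep the lid down whenever the lock is not fully open, and leave the tin, the jar and the pump where they stand.

Things in the scene. Friction and masses are not known exactly. Their poses are not given: they have to be found in the camera images.
- rack: Fixed wooden drying rack 130 (x) x 244 (y) x 28 mm; origin: centre of underside, open front to -x (robot side). 3 bays at y -80, 0, +80 mm, some empty, 76 mm wide between 4 mm dividers; dividers and back wall (inner face x +65) are 28 mm high. Each bay: 2 rails along x over the full depth, tops 20 mm up, 46 mm apart; base plate 5 mm thick, so the gap between the rails is clear from 5 to 20 mm.
- case: Fixed grey parts case with blue lid, empty at start. Origin: centre of underside; open front to -x (robot side). Inside as the rack: 3 bays at y -80, 0, +80 mm, 76 mm wide, rails 46 mm apart with tops 20 mm up, base plate 5 mm, x -65 to +65; dividers and back wall 30 mm high. Rack and case stand side by side, either one on the left, each with its own yaw.
- case_hinge (a point): Middle of the lid's hinge line, at x +65, y 0, z +30 mm in the case's frame; its axes are the case's, the hinge runs along y.
- lid (a joint): Lid angle, rad: 0 shut, grows as the front edge rises, stop at 1.4. Flat plate 140 deep x 244 wide x 5 mm, 0.14 kg, hinged at its far (+x) edge, underside level with the hinge. Its front edge overhangs the case front by 10 mm; a blade at 21 to 30 mm height can slide under it into an empty bay. Hinge friction (0.22 N m) holds it at any angle.
- lid_edge (a point): Middle of the lid's front edge, at its underside, 140 mm from the hinge line.
- lock (a joint): Lock slide on the lid's top, m: 0 locked (red end, the case's -y), 0.06 open (green end, +y), end stops at both, 1.5 N friction. Black grip 36 (x) x 18 (y) x 30 mm, 60 mm in front of the hinge line, at 39 to 69 mm height when the lid is shut; its track is no wider than 30 mm. It does not block the lid, but the lid must stay down unless it is fully open.
- lock_grip (a point): Centre of the lock's black grip (54 mm above the table when the lid is shut); moves with lock and lid.
- slice: Loose cranked slice (spatula), 0.16 kg, at start blade flat on the mat. Origin: under the neck, underside of the blade; x to the blade's tip, z up. Steel blade 30 mm wide, 3 thick, x -20 to +75. Neck 4 x 18 mm at x 0, up to the handle. Orange handle: bar along x from -95 to +3 mm, 22 wide (y), 20 high, z 60 to 80.
- slice_grip (a point): Where to grip the slice: centre of the handle's section, at x -27, z +70 mm in the slice's frame (fingers close along its y).
- slice_blade (a point): Point on top of the blade where a sprocket's centre should ride, x +40, z +3 mm in the slice's frame (it then just clears the neck).
- mat: Fixed cork mat 240 (x) x 100 (y) x 3 mm in front of the robot, the slice's place. Origin: centre of its underside.
- tin: Bystander: stainless steel tin with screw-top lid, 94 mm diameter, 92 mm high, loose. Origin: centre of underside.
- jar: Bystander: small glass jar with steel cap, 66 mm diameter, 85 mm high, loose. Origin: centre of underside.
- pump: Bystander: grey aluminium mini pump lying down, 205 mm long (x), 26 mm thick, loose. Origin: underside near its middle.
- sprocket_a: Freshly oiled steel sprocket, flat disc 66 mm diameter, 5 mm thick, 0.075 kg, lying flat on the rails of one bay of the rack (absent in some starts). Origin: centre of the disc (mid-thickness), z along its axis; either face may be up.
- sprocket_b: Freshly oiled steel sprocket, flat disc 66 mm diameter, 5 mm thick, 0.075 kg, lying flat on the rails of one bay of the rack (absent in some starts). Origin: centre of the disc (mid-thickness), z along its axis; either face may be up.
- sprocket_c: Freshly oiled steel sprocket, flat disc 66 mm diameter, 5 mm thick, 0.075 kg, lying flat on the rails of one bay of the rack (absent in some starts). Origin: centre of the disc (mid-thickness), z along its axis; either face may be up.
There are look-alikes about, which are no part of the job. Leave any blue or yellow look-alike of the sprocket_a alone. There is more than one size of the slice; the one meant has the size given above.

How it is judged:
On the way, in this order (a step that is already met when the one before it is completed fails the run):
1. the lock is slid fully to its open end with the lid still down (value of joint lock above 0.054 m and value of joint lid below 0.05 rad), for 0.2 s.
2. the lid is being levered up by the slice (value of joint lid above 0.15 rad and contact force between slice and lid above 0.2 N), for 0.1 s.
3. with the lid standing well open, every sprocket lies flat on the rails in the case (value of joint lid above 0.7 rad and x of sprocket_a in the frame of case between -0.042 and 0.042 m and y of sprocket_a in the frame of case between -0.09 and 0.09 m and z of sprocket_a in the frame of case between 0.0185 and 0.0262 m and angle between the z axis of each of sprocket_a, sprocket_b, sprocket_c and the z axis of case, either way round below 0.1 rad and x of sprocket_b in the frame of case between -0.042 and 0.042 m and y of sprocket_b in the frame of case between -0.09 and 0.09 m and z of sprocket_b in the frame of case between 0.0185 and 0.0262 m and x of sprocket_c in the frame of case between -0.042 and 0.042 m and y of sprocket_c in the frame of case between -0.09 and 0.09 m and z of sprocket_c in the frame of case between 0.0185 and 0.0262 m), for 0.2 s.
At the end, for the whole second after the job is handed in: Lid shut (under 0.03 rad), lock within 6 mm of its locked end, every sprocket flat on the rails in the case (centre within 42 mm of the case middle in x, 90 mm in y, 18.5 to 26 mm up), slice flat with its blade's middle over the mat, all at rest (value of joint lid below 0.03 rad and value of joint lock below 0.006 m and x of sprocket_a in the frame of case between -0.042 and 0.042 m and y of sprocket_a in the frame of case between -0.09 and 0.09 m and z of sprocket_a in the frame of case between 0.0185 and 0.0262 m and angle between the z axis of each of sprocket_a, sprocket_b, sprocket_c and the z axis of case, either way round below 0.1 rad and x of sprocket_b in the frame of case between -0.042 and 0.042 m and y of sprocket_b in the frame of case between -0.09 and 0.09 m and z of sprocket_b in the frame of case between 0.0185 and 0.0262 m and x of sprocket_c in the frame of case between -0.042 and 0.042 m and y of sprocket_c in the frame of case between -0.09 and 0.09 m and z of sprocket_c in the frame of case between 0.0185 and 0.0262 m and x of slice_blade in the frame of mat between -0.12 and 0.12 m and y of slice_blade in the frame of mat between -0.05 and 0.05 m and height (world z) of slice_blade below 0.012 m and angle between slice's own z axis and vertical below 0.1 rad and linear speed of each of sprocket_a, sprocket_b, sprocket_c, slice below 0.02 m/s); the robot touches nothing.
It fails at once if a sprocket is touched by the fingers (contact force between the fingers and sprocket_a above 0.3 N or contact force between the fingers and sprocket_b above 0.3 N or contact force between the fingers and sprocket_c above 0.3 N).
It fails at once if the lid is lifted while the lock is not fully open (value of joint lid above 0.08 rad and value of joint lock below 0.05 m).
It fails at once if the tin, the jar or the pump is moved by more than 3 cm (distance of any of tin, jar, pump from where it was at the start of the episode above 0.03 m).
Of sprocket_a, sprocket_b, sprocket_c only 2 to 3 are there at a start; the rules pass over those that are not, and their reading is None.
At some moment in a run one of slice, sprocket_a, sprocket_b, sprocket_c may be knocked a few centimetres aside while the robot is not near it.
It also fails if it takes over 208 s, if anything falls off the work surface, if the arm or the gripper's body presses on something with over 40 N, if the wrist force passes 120 N, or if a joint passes its speed limit or range.

## Working session

There is one attempt and no reset: what is moved stays moved. The work goes in short steps, Python scripts to look and compute and a tool call to move; the robot and the scene stay as the last step left them, time stands still between calls to the robot, and variables do not carry over. Pictures are saved under pics/ and viewed, at most 15 in all, crops included, and the job is handed in when it is done.

Besides the shell and the picture viewer there is one more tool, called after ">>>" as name(argument=value, ...), one argument or row to a line, values as JSON. move_arm: Moves the arm, as the interface text tells. Its arguments: {"type":"object","properties":{"rows":{"type":"array"}},"required":["rows"]}

```bash
ls; mkdir -p pics; python3 - <<'E'
from plant import manip, vision
import cv2,numpy as np
s=manip.observe();print({k:np.round(v,3) for k,v in s.items()}, manip.grip_point_offset)
for n in("scene","top"):
    c=vision.camera(n);cv2.imwrite(f"pics/{n}0.png",cv2.resize(c["frame"][:,:,::-1],(800,600),interpolation=cv2.INTER_CUBIC))
    print(n,c["fx"],c["fy"],c["cx"],c["cy"],np.round(c["pose"],3).tolist())
E
```

```text
pics
{'t': np.float64(0.0), 'qpos': array([ 1.146,  0.32 ,  1.566, -0.   ,  1.257, -0.02 ]), 'qd': array([-0.001, -0.001,  0.   ,  0.001, -0.001, -0.001]), 'tau': array([  0.   , -41.247, -23.197,   0.073,   0.046,  -0.   ]), 'tcp_pos': array([0.226, 0.528, 0.213]), 'orientation': array([-6.310e-01, -3.077e+00,  3.000e-03]), 'contact_force': array([-0.578,  0.748, -0.654]), 'torque': array([0.032, 0.009, 0.027]), 'grip_force': np.float64(0.0), 'finger_gap': np.float64(0.996)} 0.0188
scene 453.8485841199626 453.8485841199626 317.1164718269789 240.093495777464 [[-0.42, 0.706, -0.57, 1.245], [0.908, 0.321, -0.27, 0.346], [-0.008, -0.631, -0.776, 1.092], [0.0, 0.0, 0.0, 1.0]]
top 461.9950022263413 461.9950022263413 315.2558090057741 240.416134970951 [[-0.006, -0.988, 0.152, 0.341], [-1.0, 0.005, -0.009, -0.004], [0.008, -0.152, -0.988, 1.262], [0.0, 0.0, 0.0, 1.0]]
```

View pics/top0.png

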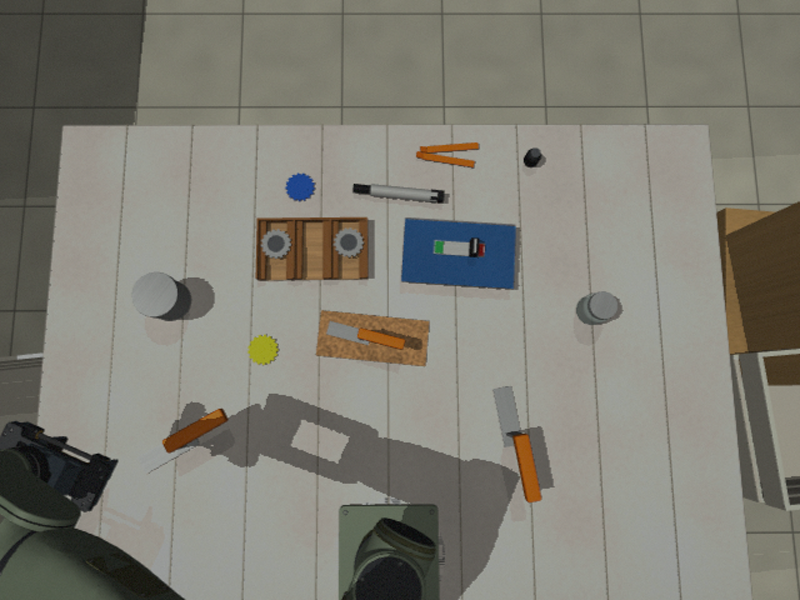

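View pics/scene0.png

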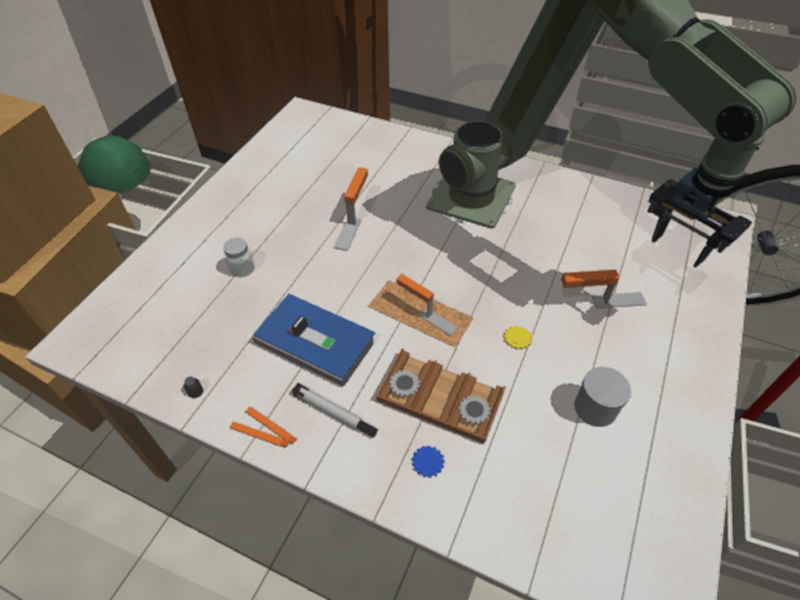

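The top view shows the rack at (313,250), with sprockets in its left (276,243) and right (349,243) bays and an empty middle bay. The case is at (460,254) with the lock grip at (477,247), the mat at (373,338) and the pump at (400,193). There are three slice candidates: on the mat (375,337), at (520,445) and at (198,430). The one on the mat fits "blade flat on the mat", and I'll check its size in the crop.

```bash
cat > h.py <<'E'
from plant import manip, vision
import cv2,numpy as np
from scipy.spatial.transform import Rotation as R
def ray(c,u,v,z):
    d=c["pose"][:3,:3]@np.array([(u-c["cx"])/c["fx"],(v-c["cy"])/c["fy"],1]);o=c["pose"][:3,3]
    return o+d*(z-o[2])/d[2]
def proj(c,p):
    q=np.linalg.inv(c["pose"])@np.append(p,1);return c["fx"]*q[0]/q[2]+c["cx"],c["fy"]*q[1]/q[2]+c["cy"]
def crop(c,x0,y0,w,h,s,name):
    cv2.imwrite("pics/"+name,cv2.resize(c["frame"][y0:y0+h,x0:x0+w,::-1],(int(w*s),int(h*s)),interpolation=cv2.INTER_CUBIC))
E
python3 - <<'E'
from h import *
import pickle
c=vision.camera("top");pickle.dump(c,open("c0.pkl","wb"))
crop(c,200,165,222,135,3.6,"crop1.png")
E
```

```text
(no output)
```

View pics/crop1.png

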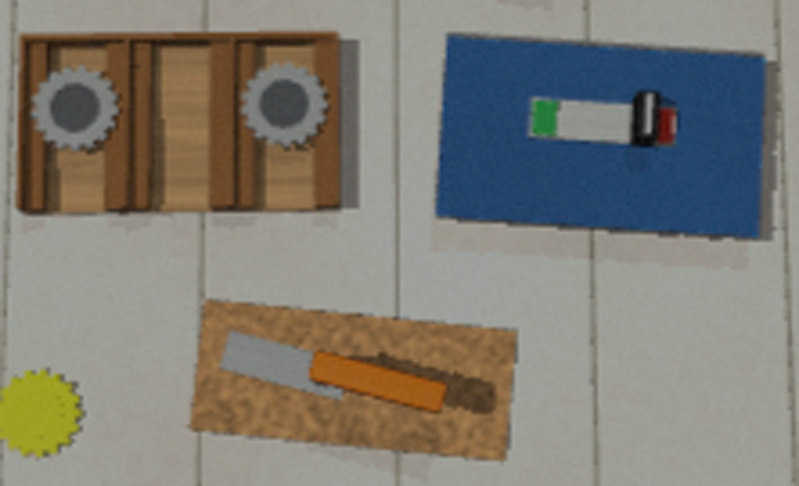

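Crop 1 shows these corners (crop pixels):
- **Lid:** (447,34), (765,55), (757,239), (437,216)
- **Rack:** (22,33), (340,33), (340,211), (17,212)
- **Slice:** handle (314,350) to (442,412), blade tip (231,331) and (222,369)
- **Sprockets:** (75,108) and (284,104)

I'll measure these and hold them against the given sizes.

```bash
python3 - <<'E'
from h import *
import pickle
c=pickle.load(open("c0.pkl","rb"))
P=lambda u,v,z:ray(c,200+u/3.6-.4,165+v/3.6-.4,z)
def show(n,pts,z):
    q=np.array([P(*p,z)[:2] for p in pts])
    print(n,np.round(q*1000,1).tolist(),"ctr",np.round(q.mean(0)*1000,1),"sides",[round(float(np.linalg.norm(q[i]-q[(i+1)%len(q)]))*1000,1) for i in range(len(q))],
     "ang",[round(float(np.degrees(np.arctan2(*(q[(i+1)%len(q)]-q[i])[::-1]))),1) for i in range(len(q))])
show("lid",[(447,34),(765,55),(757,239),(437,216)],.035)
show("rack",[(22,33),(340,33),(340,211),(17,212)],.028)
show("mat",[(206,299),(517,328),(507,460),(191,430)],.003)
show("handle",[(314,350),(445,385),(442,412),(310,379)],.083)
show("blade",[(231,331),(222,369),(342,398)],.006)
show("spr",[(75,108),(284,104)],.025)
show("grip",[(640,92),(660,92),(660,146),(634,146)],.069)
show("lock track",[(532,97),(676,108)],.037)
s=c["frame"]
E
```

```text
lid [[713.8, -38.8], [696.4, -281.2], [554.0, -269.8], [572.6, -30.0]] ctr [ 634.2 -155. ] sides [243.1, 142.9, 240.6, 141.5] ang [-94.1, 175.4, 85.6, -3.5]
rack [[717.9, 286.7], [717.1, 43.2], [578.1, 43.0], [578.4, 286.3]] ctr [647.9 164.8] sides [243.5, 139.0, 243.2, 139.5] ang [-90.2, -179.9, 89.9, 0.2]
mat [[515.0, 146.1], [491.5, -91.0], [391.5, -82.0], [415.4, 156.1]] ctr [453.4  32.3] sides [238.3, 100.4, 239.2, 100.1] ang [-95.7, 174.8, 84.3, -5.7]
handle [[466.9, 59.3], [441.5, -33.7], [422.4, -31.4], [446.3, 62.1]] ctr [444.3  14.1] sides [96.4, 19.3, 96.5, 20.8] ang [-105.3, 173.2, 75.7, -7.6]
blade [[490.0, 126.5], [461.1, 133.0], [438.7, 42.2]] ctr [463.2 100.5] sides [29.6, 93.5, 98.7] ang [167.4, -103.9, 58.7]
spr [[659.5, 245.3], [662.0, 86.0]] ctr [660.8 165.6] sides [159.3, 159.3] ang [-89.1, 90.9]
grip [[658.7, -180.0], [658.6, -194.8], [617.8, -193.6], [617.9, -174.5]] ctr [ 638.2 -185.7] sides [14.8, 40.9, 19.1, 41.2] ang [-90.2, 178.4, 89.8, -7.7]
lock track [[663.6, -102.7], [654.6, -211.7]] ctr [ 659.1 -157.2] sides [109.4, 109.4] ang [-94.7, 85.3]
```

```bash
cat >> h.py <<'E'
def F(o,deg): # planar frame -> function of local x,y(,z)
    a=np.radians(deg);M=np.array([[np.cos(a),-np.sin(a)],[np.sin(a),np.cos(a)]])
    return lambda x,y,z=0:np.append(np.array(o)+M@np.array([x,y]),z)
CY=-4.2;RY=0.0
case=F((.640,-.1554),CY);rack=F((.649,.165),RY)
OFF=manip.grip_point_offset
def slicegrip(p,deg): # slice origin world p (underside of blade) -> TCP
    g=F(p[:2],deg)(-.027,0);return np.array([g[0],g[1],p[2]+.070-OFF])
def plan(wps): # (grip,xyz,yaw deg,n interpolated rows)
    s=manip.observe();Rm=R.from_rotvec(s["orientation"]).as_matrix();p0=s["tcp_pos"]
    y0=np.degrees(np.arctan2(Rm[1,0],Rm[0,0]));print("at",np.round(p0,4),"yaw",round(y0,2),"tilt",np.round(Rm[:2,2],4),"gap",round(float(s["finger_gap"]),3),"F",np.round(s["contact_force"],1),"t",round(float(s["t"]),1))
    pl=np.zeros(3);tl=0.
    for g,p,y,n in wps:
        l=Rm.T@(np.array(p)-p0)/.4;t=-(((y-y0)+180)%360-180)/180
        need=max(np.linalg.norm(l-pl)*400/41.7,abs(t-tl)*180/7.16)
        print("need %.1f"%need,",".join("[%g,[%.3f,%.3f,%.3f],%.3f]"%(g,*(pl+(l-pl)*k/n),tl+(t-tl)*k/n) for k in range(1,n+1)))
        pl,tl=l,t
E
python3 - <<'E'
from h import *
L=case(.005,-.030)
plan([(0,[.45,.1,.2],70,1),(0,[*L[:2],.12],CY,1)])
E
```

```text
at [0.2263 0.5282 0.2133] yaw 156.81 tilt [-0.0005 -0.0012] gap 1.001 F [ 0.1 -0.2  0. ] t 0.1
need 12.1 [0,[-0.936,-0.764,0.034],0.482]
need 10.4 [0,[-1.660,-1.230,0.235],0.894]
```

>>> move_arm(
  rows=[
    [0, [-0.936, -0.764, 0.034], 0.482],
    [0, [-0.936, -0.764, 0.034], 0.482],
    [0, [-0.936, -0.764, 0.034], 0.482],
    [0, [-0.936, -0.764, 0.034], 0.482],
    [0, [-0.936, -0.764, 0.034], 0.482],
    [0, [-0.936, -0.764, 0.034], 0.482],
    [0, [-0.936, -0.764, 0.034], 0.482],
    [0, [-0.936, -0.764, 0.034], 0.482],
    [0, [-0.936, -0.764, 0.034], 0.482],
    [0, [-0.936, -0.764, 0.034], 0.482],
    [0, [-0.936, -0.764, 0.034], 0.482],
    [0, [-0.936, -0.764, 0.034], 0.482],
    [0, [-0.936, -0.764, 0.034], 0.482],
    [0, [-0.936, -0.764, 0.034], 0.482],
    [0, [-0.936, -0.764, 0.034], 0.482],
  ],
)

```text
t: 1.4
tcp_pos: [0.4498, 0.1006, 0.2001]
orientation: [-2.571, -1.804, 0.001]
contact_force: [0.5, 0.1, 0.6]
finger_gap: 0.502
grip_force: 0.0
```

```bash
python3 - <<'E'
from h import *
L=case(.005,-.030)
plan([(0,[*L[:2],.12],CY,1),(0,[*L[:2],.048],CY,1)])
E
```

```text
at [0.4498 0.1006 0.2001] yaw 70.11 tilt [-0.001   0.0005] gap 0.502 F [0.5 0.1 0.6] t 1.4
need 10.4 [0,[-0.509,0.697,0.199],0.413]
need 1.7 [0,[-0.509,0.698,0.379],0.413]
```

>>> move_arm(
  rows=[
    [0, [-0.509, 0.697, 0.199], 0.413],
    [0, [-0.509, 0.697, 0.199], 0.413],
    [0, [-0.509, 0.697, 0.199], 0.413],
    [0, [-0.509, 0.697, 0.199], 0.413],
    [0, [-0.509, 0.697, 0.199], 0.413],
    [0, [-0.509, 0.697, 0.199], 0.413],
    [0, [-0.509, 0.697, 0.199], 0.413],
    [0, [-0.509, 0.697, 0.199], 0.413],
    [0, [-0.509, 0.697, 0.199], 0.413],
    [0, [-0.509, 0.697, 0.199], 0.413],
    [0, [-0.509, 0.697, 0.199], 0.413],
    [0, [-0.509, 0.697, 0.199], 0.413],
    [0, [-0.509, 0.698, 0.26], 0.413],
    [0, [-0.509, 0.698, 0.3], 0.413],
    [0, [-0.509, 0.698, 0.35], 0.413],
    [0, [-0.509, 0.698, 0.379], 0.413],
    [0, [-0.509, 0.698, 0.379], 0.413],
  ],
)

```text
t: 2.82
tcp_pos: [0.6414, -0.1844, 0.0459]
orientation: [-3.138, 0.112, 0.009]
contact_force: [-0.4, -0.0, 0.1]
finger_gap: 0.499
grip_force: 0.0
```

```bash
python3 - <<'E'
from h import *
a=case(.005,-.030);b=case(.005,.032)
plan([(-1,[*a[:2],.048],CY,1),(-1,[*b[:2],.048],CY,5)])
E
```

```text
at [ 0.6414 -0.1844  0.0459] yaw -4.11 tilt [-0.0056  0.0019] gap 0.499 F [-0.4 -0.   0.1] t 2.8
need 0.1 [-1,[0.004,0.003,-0.005],0.001]
need 1.5 [-1,[0.004,-0.028,-0.005],0.001],[-1,[0.004,-0.059,-0.005],0.001],[-1,[0.004,-0.090,-0.005],0.001],[-1,[0.004,-0.121,-0.005],0.001],[-1,[0.004,-0.152,-0.005],0.001]
```

>>> move_arm(
  rows=[
    [-1, [0, 0, 0], 0],
    [-1, [0, 0, 0], 0],
    [-1, [0, 0, 0], 0],
    [-1, [0, 0, 0], 0],
    [-1, [0, 0, 0], 0],
    [-1, [0, 0, 0], 0],
    [-1, [0, -0.025, 0], 0],
    [-1, [0, -0.05, 0], 0],
    [-1, [0, -0.075, 0], 0],
    [-1, [0, -0.1, 0], 0],
    [-1, [0, -0.125, 0], 0],
    [-1, [0, -0.14, 0], 0],
    [-1, [0, -0.152, 0], 0],
    [-1, [0, -0.152, 0], 0],
    [-1, [0, -0.152, 0], 0],
    [-1, [0, -0.152, 0], 0],
  ],
)

```text
t: 4.15
tcp_pos: [0.6481, -0.1265, 0.0499]
orientation: [3.137, -0.116, 0.002]
contact_force: [-1.4, -4.2, 5.6]
finger_gap: 0.193
grip_force: 30.0
```

```bash
python3 - <<'E'
from h import *
import pickle
c=vision.camera("scene")
crop(c,180,200,200,130,3,"lock1.png");pickle.dump(c,open("s1.pkl","wb"))
plan([])
print(proj(c,case(.005,.03,.054)),proj(c,case(.005,.03,.069)))
E
```

```text
at [ 0.6481 -0.1265  0.0499] yaw -4.23 tilt [ 0.0015 -0.0025] gap 0.195 F [-2.4 -3.4  5.9] t 4.2
(np.float64(256.76992473924133), np.float64(268.8089731967141)) (np.float64(256.17148194815275), np.float64(265.673342404059))
```

View pics/lock1.png

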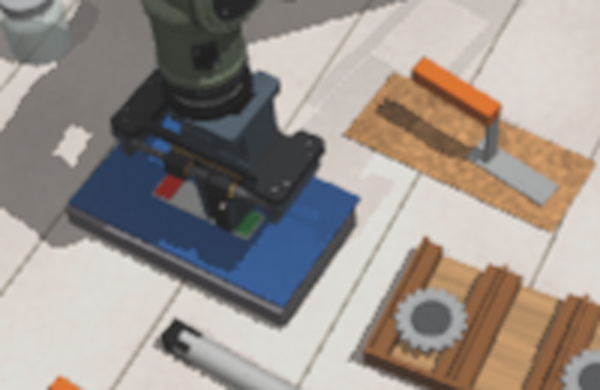

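The lock is near its green end (crop (248,223)), and the force suggests it has met the stop. I'll push a little more to confirm, then release and rise.

>>> move_arm(
  rows=[
    [-1, [0, -0.006, 0], 0],
    [-1, [0, -0.012, 0], 0],
    [-1, [0, -0.012, 0], 0],
    [-1, [0, -0.012, 0], 0],
    [-1, [0, -0.012, 0], 0],
  ],
)

```text
t: 4.62
tcp_pos: [0.6482, -0.1262, 0.0499]
orientation: [3.13, -0.114, 0.002]
contact_force: [-1.5, -15.2, 5.8]
finger_gap: 0.195
grip_force: 30.0
```

>>> move_arm(
  rows=[
    [0, [0, 0.01, 0], 0],
    [0, [0, 0.01, 0], 0],
    [0, [0, 0.01, 0], 0],
    [0, [0, 0.01, 0], 0],
    [0, [0, 0.01, 0], 0],
    [0, [0, 0.01, -0.05], 0],
    [0, [0, 0.01, -0.1], 0],
    [0, [0, 0.01, -0.2], 0],
    [0, [0, 0.01, -0.3], 0],
    [0, [0, 0.01, -0.3], 0],
  ],
)

```text
t: 5.45
tcp_pos: [0.6525, -0.1253, 0.1778]
orientation: [3.137, -0.117, 0.025]
contact_force: [0.6, -0.3, 0.8]
finger_gap: 0.499
grip_force: 0.0
```

```bash
python3 - <<'E'
from h import *
g=slicegrip([.4562,.058,.003],75.3)
plan([(0.2,[g[0],g[1],.16],75.3,1),(0.2,g,75.3,3)])
E
```

```text
at [ 0.6525 -0.1253  0.1778] yaw -4.26 tilt [ 0.0159 -0.0029] gap 0.499 F [ 0.6 -0.3  0.8] t 5.5
need 11.1 [0.2,[-0.536,-0.354,0.035],-0.442]
need 2.5 [0.2,[-0.538,-0.354,0.123],-0.442],[0.2,[-0.539,-0.355,0.212],-0.442],[0.2,[-0.540,-0.355,0.300],-0.442]
```

>>> move_arm(
  rows=[
    [0.2, [-0.536, -0.354, 0.035], -0.442],
    [0.2, [-0.536, -0.354, 0.035], -0.442],
    [0.2, [-0.536, -0.354, 0.035], -0.442],
    [0.2, [-0.536, -0.354, 0.035], -0.442],
    [0.2, [-0.536, -0.354, 0.035], -0.442],
    [0.2, [-0.536, -0.354, 0.035], -0.442],
    [0.2, [-0.536, -0.354, 0.035], -0.442],
    [0.2, [-0.536, -0.354, 0.035], -0.442],
    [0.2, [-0.536, -0.354, 0.035], -0.442],
    [0.2, [-0.536, -0.354, 0.035], -0.442],
    [0.2, [-0.536, -0.354, 0.035], -0.442],
    [0.2, [-0.536, -0.354, 0.035], -0.442],
    [0.2, [-0.536, -0.354, 0.035], -0.442],
    [0.2, [-0.536, -0.354, 0.035], -0.442],
    [0.2, [-0.536, -0.354, 0.035], -0.442],
    [0.2, [-0.536, -0.354, 0.035], -0.442],
  ],
)

```text
t: 6.78
tcp_pos: [0.4446, 0.0323, 0.1547]
orientation: [-2.489, -1.917, -0.0]
contact_force: [0.3, -0.6, -0.5]
finger_gap: 0.598
grip_force: 0.0
```

```bash
python3 - <<'E'
from h import *
g=slicegrip([.4562,.058,.003],75.3)
plan([(0.2,g,75.3,4)])
c=vision.camera("scene");crop(c,260,180,160,120,4,"sl1.png")
print([np.round((np.array(proj(c,F((.4562,.058),75.3)(x,y,z)))-[260,180])*4) for x,y,z in[(75,15,6),(75,-15,6),(3,0,83),(-95,0,83)] for x,y,z in[(x/1e3,y/1e3,z/1e3)]])
E
```

```text
at [0.4446 0.0323 0.1547] yaw 75.2 tilt [0.     0.0001] gap 0.598 F [ 0.3 -0.6 -0.5] t 6.8
need 2.4 [0.2,[0.001,0.003,0.063],-0.000],[0.2,[0.001,0.006,0.126],-0.000],[0.2,[0.002,0.009,0.188],-0.000],[0.2,[0.002,0.012,0.251],-0.001]
[array([424., 325.]), array([401., 350.]), array([339., 224.]), array([234., 160.])]
```

View pics/sl1.png

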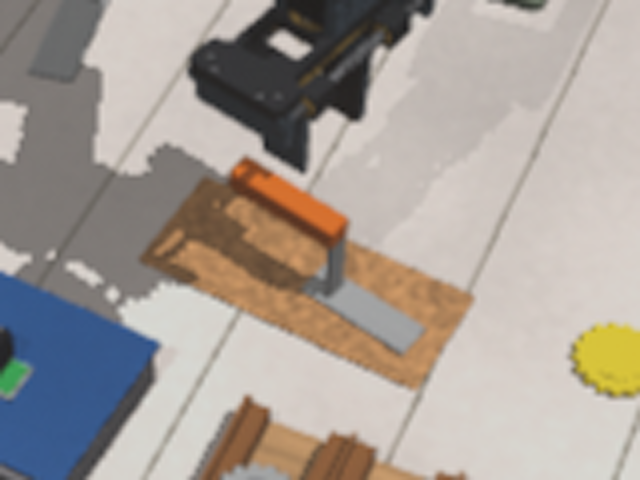

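The mat slice's tip corners (426,330) and (404,355) and its handle agree with the predictions for a full-size slice. This is the one meant, so I'll descend and grip.

>>> move_arm(
  rows=[
    [0.2, [0.001, 0.012, 0.063], 0],
    [0.2, [0.001, 0.012, 0.126], 0],
    [0.2, [0.002, 0.012, 0.188], 0],
    [0.2, [0.002, 0.012, 0.22], 0],
    [0.2, [0.002, 0.012, 0.251], 0],
    [0.2, [0.002, 0.012, 0.251], 0],
    [-1, [0.002, 0.012, 0.251], 0],
    [-1, [0.002, 0.012, 0.251], 0],
    [-1, [0.002, 0.012, 0.251], 0],
    [-1, [0.002, 0.012, 0.251], 0],
    [-1, [0.002, 0.012, 0.251], 0],
    [-1, [0.002, 0.012, 0.251], 0],
    [-1, [0.002, 0.012, 0.251], 0],
  ],
)

```text
t: 7.92
tcp_pos: [0.4499, 0.0318, 0.0549]
orientation: [2.487, 1.918, 0.002]
contact_force: [-0.0, -0.9, 3.9]
finger_gap: 0.243
grip_force: 30.0
```

```bash
python3 - <<'E'
from h import *
plan([])
# lever approach: slice tip at case x -110, blade underside z 22
o=case(-.110-.075-.02,0,.024);g=slicegrip(o,CY)
plan([(-1,[.449,.033,.13],75.3,1),(-1,[g[0],g[1],.13],CY,1)])
E
```

```text
at [0.4499 0.0318 0.0549] yaw 75.26 tilt [0.0012 0.0001] gap 0.243 F [-0.  -0.9  3.9] t 7.9
at [0.4499 0.0318 0.0549] yaw 75.26 tilt [0.0012 0.0001] gap 0.243 F [-0.  -0.9  3.9] t 7.9
need 1.8 [-1,[0.003,-0.003,-0.188],-0.000]
need 11.1 [-1,[-0.438,0.009,-0.188],0.441]
```

>>> move_arm(
  rows=[
    [-1, [0.003, -0.003, -0.05], 0],
    [-1, [0.003, -0.003, -0.1], 0],
    [-1, [0.003, -0.003, -0.188], 0],
    [-1, [-0.438, 0.009, -0.188], 0.441],
    [-1, [-0.438, 0.009, -0.188], 0.441],
    [-1, [-0.438, 0.009, -0.188], 0.441],
    [-1, [-0.438, 0.009, -0.188], 0.441],
    [-1, [-0.438, 0.009, -0.188], 0.441],
    [-1, [-0.438, 0.009, -0.188], 0.441],
    [-1, [-0.438, 0.009, -0.188], 0.441],
    [-1, [-0.438, 0.009, -0.188], 0.441],
    [-1, [-0.438, 0.009, -0.188], 0.441],
    [-1, [-0.438, 0.009, -0.188], 0.441],
    [-1, [-0.438, 0.009, -0.188], 0.441],
    [-1, [-0.438, 0.009, -0.188], 0.441],
    [-1, [-0.438, 0.009, -0.188], 0.441],
    [-1, [-0.438, 0.009, -0.188], 0.441],
    [-1, [-0.438, 0.009, -0.188], 0.441],
  ],
)

```text
t: 9.42
tcp_pos: [0.4083, -0.1385, 0.1294]
orientation: [-3.139, 0.11, 0.0]
contact_force: [-0.5, -1.0, -1.5]
finger_gap: 0.244
grip_force: 30.0
```

```bash
sed -i 's/p\[2\]+.070-OFF/p[2]+.0519/' h.py; python3 - <<'E'
from h import *
o=case(-.110-.075-.02,0,.024);g=slicegrip(o,CY)
plan([(-1,g,CY,3),(-1,slicegrip(case(-.040-.075,0,.024),CY),CY,8)])
E
```

```text
at [ 0.4083 -0.1385  0.1294] yaw -4.01 tilt [-0.0003  0.0002] gap 0.244 F [-0.5 -1.  -1.5] t 9.4
need 1.3 [-1,[0.000,-0.000,0.045],0.000],[-1,[0.001,-0.000,0.089],0.001],[-1,[0.001,-0.000,0.134],0.001]
need 2.2 [-1,[0.029,-0.000,0.134],0.001],[-1,[0.057,-0.000,0.134],0.001],[-1,[0.085,0.000,0.134],0.001],[-1,[0.113,0.000,0.134],0.001],[-1,[0.142,0.000,0.134],0.001],[-1,[0.170,0.000,0.134],0.001],[-1,[0.198,0.000,0.134],0.001],[-1,[0.226,0.000,0.134],0.001]
```

>>> move_arm(
  rows=[
    [-1, [0, 0, 0.045], 0.001],
    [-1, [0.001, 0, 0.089], 0.001],
    [-1, [0.001, 0, 0.134], 0.001],
    [-1, [0.001, 0, 0.134], 0.001],
    [-1, [0.001, 0, 0.134], 0.001],
    [-1, [0.029, 0, 0.134], 0.001],
    [-1, [0.057, 0, 0.134], 0.001],
    [-1, [0.085, 0, 0.134], 0.001],
    [-1, [0.113, 0, 0.134], 0.001],
    [-1, [0.142, 0, 0.134], 0.001],
    [-1, [0.17, 0, 0.134], 0.001],
    [-1, [0.198, 0, 0.134], 0.001],
    [-1, [0.226, 0, 0.134], 0.001],
    [-1, [0.226, 0, 0.134], 0.001],
    [-1, [0.226, 0, 0.134], 0.001],
  ],
)

```text
t: 10.67
tcp_pos: [0.4989, -0.145, 0.0757]
orientation: [-3.139, 0.117, 0.001]
contact_force: [-1.5, 0.0, -1.8]
finger_gap: 0.238
grip_force: 30.0
```

```bash
python3 - <<'E'
from h import *
w=[]
for th in np.linspace(.1,1.3,13):
    x=.065-.105*np.cos(th);z=.030+.105*np.sin(th)-.003
    w.append((-1,slicegrip(case(x-.075,0,z),CY),CY,1))
plan(w)
c=vision.camera("scene");crop(c,180,150,260,180,3,"lev1.png")
E
```

```text
at [ 0.4989 -0.145   0.0757] yaw -4.27 tilt [-0.0007  0.0003] gap 0.238 F [-1.5  0.  -1.8] t 10.7
need 0.3 [-1,[0.000,0.000,-0.034],-0.000]
need 0.3 [-1,[0.004,0.000,-0.060],-0.000]
need 0.3 [-1,[0.010,0.000,-0.086],-0.000]
need 0.3 [-1,[0.019,0.000,-0.110],-0.000]
need 0.3 [-1,[0.031,0.000,-0.134],-0.000]
need 0.3 [-1,[0.045,0.000,-0.156],-0.000]
need 0.3 [-1,[0.060,-0.000,-0.177],-0.000]
need 0.3 [-1,[0.078,-0.000,-0.196],-0.000]
need 0.3 [-1,[0.098,-0.000,-0.214],-0.000]
need 0.3 [-1,[0.119,-0.000,-0.229],-0.000]
need 0.3 [-1,[0.142,-0.000,-0.242],-0.000]
need 0.3 [-1,[0.166,-0.000,-0.253],-0.000]
need 0.3 [-1,[0.191,-0.000,-0.261],-0.000]
```

View pics/lev1.png

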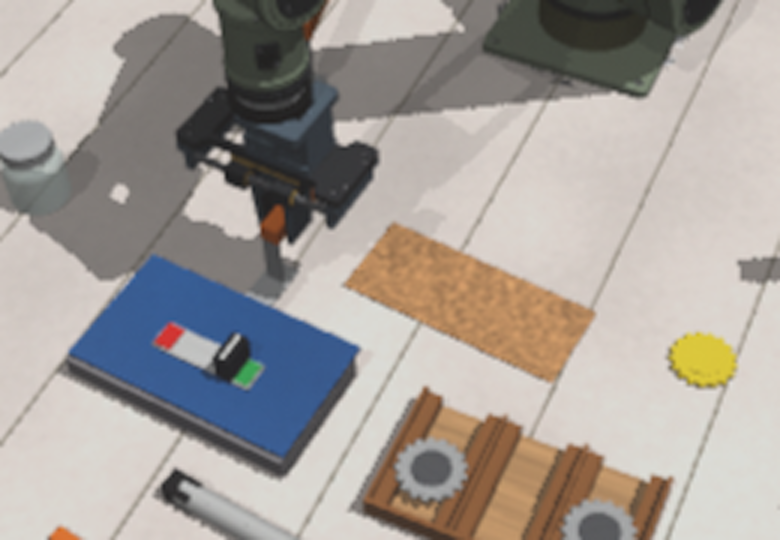

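The blade is under the lid. I'll back off to a longer lever arm to ease the torque on the grip, then lift along the arc.

```bash
python3 - <<'E'
from h import *
w=[(-1,slicegrip(case(.065-.126-.075,0,.024),CY),CY,1)]
for th in np.linspace(.05,1.3,18):
    x=.065-.126*np.cos(th);z=.030+.126*np.sin(th)-.003
    w.append((-1,slicegrip(case(x-.075,0,z),CY),CY,1))
plan(w)
E
```

```text
at [ 0.4981 -0.1449  0.0756] yaw -4.29 tilt [-0.0015  0.0005] gap 0.242 F [-0.3 -0.  -1.8] t 10.7
need 0.5 [-1,[-0.052,0.000,-0.001],-0.000]
need 0.2 [-1,[-0.051,0.000,-0.024],-0.000]
need 0.2 [-1,[-0.049,0.000,-0.047],-0.000]
need 0.2 [-1,[-0.046,0.000,-0.070],-0.000]
need 0.2 [-1,[-0.040,0.000,-0.092],-0.000]
need 0.2 [-1,[-0.033,0.000,-0.114],-0.000]
need 0.2 [-1,[-0.025,0.000,-0.136],-0.000]
need 0.2 [-1,[-0.015,0.000,-0.157],-0.000]
need 0.2 [-1,[-0.003,0.000,-0.177],-0.000]
need 0.2 [-1,[0.010,0.000,-0.196],-0.000]
need 0.2 [-1,[0.024,0.000,-0.214],-0.000]
need 0.2 [-1,[0.040,0.000,-0.231],-0.000]
need 0.2 [-1,[0.057,0.000,-0.247],-0.000]
need 0.2 [-1,[0.075,0.000,-0.261],-0.000]
need 0.2 [-1,[0.094,-0.000,-0.274],-0.000]
need 0.2 [-1,[0.114,-0.000,-0.286],-0.000]
need 0.2 [-1,[0.135,-0.000,-0.296],-0.000]
need 0.2 [-1,[0.157,-0.000,-0.305],-0.000]
need 0.2 [-1,[0.179,-0.000,-0.312],-0.000]
```

>>> move_arm(
  rows=[
    [-1, [-0.052, 0, -0.001], 0],
    [-1, [-0.052, 0, -0.001], 0],
    [-1, [-0.051, 0, -0.024], 0],
    [-1, [-0.049, 0, -0.047], 0],
    [-1, [-0.046, 0, -0.07], 0],
    [-1, [-0.04, 0, -0.092], 0],
    [-1, [-0.033, 0, -0.114], 0],
    [-1, [-0.025, 0, -0.136], 0],
    [-1, [-0.015, 0, -0.157], 0],
    [-1, [-0.003, 0, -0.177], 0],
    [-1, [0.01, 0, -0.196], 0],
    [-1, [0.024, 0, -0.214], 0],
    [-1, [0.04, 0, -0.231], 0],
    [-1, [0.057, 0, -0.247], 0],
    [-1, [0.075, 0, -0.261], 0],
    [-1, [0.094, 0, -0.274], 0],
    [-1, [0.114, 0, -0.286], 0],
    [-1, [0.135, 0, -0.296], 0],
    [-1, [0.157, 0, -0.305], 0],
    [-1, [0.179, 0, -0.312], 0],
  ],
)

```text
t: 12.38
tcp_pos: [0.5708, -0.1505, 0.2011]
orientation: [3.139, -0.118, -0.0]
contact_force: [-1.8, 0.9, -3.6]
finger_gap: 0.236
grip_force: 30.0
```

```bash
python3 - <<'E'
from h import *
plan([(-1,slicegrip(case(-.20,0,.10),CY),CY,2)])
c=vision.camera("scene");crop(c,180,150,260,180,3,"lev2.png")
E
```

```text
at [ 0.5708 -0.1505  0.2011] yaw -4.29 tilt [-0.0001 -0.    ] gap 0.236 F [-1.8  0.9 -3.6] t 12.4
need 4.0 [-1,[-0.197,0.000,0.062],-0.000],[-1,[-0.394,0.000,0.123],-0.001]
```

View pics/lev2.png

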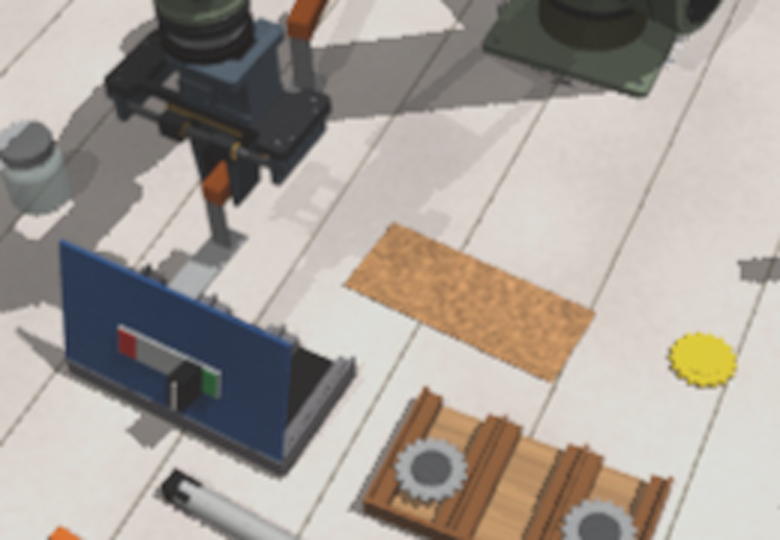

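The lid stands well open (edge from (60,240) to (295,348)) and holds. I'll retreat and go in front of the near rack bay.

```bash
python3 - <<'E'
from h import *
plan([(-1,slicegrip(case(-.19,0,.13),CY),CY,1),(-1,slicegrip(rack(-.17,-.08,.06),RY),RY,1)])
E
```

```text
at [ 0.5731 -0.1509  0.2016] yaw -4.29 tilt [ 0.0036 -0.0007] gap 0.239 F [ 0.4  0.1 -1. ] t 12.4
need 3.6 [-1,[-0.375,-0.000,0.048],-0.000]
need 5.7 [-1,[-0.347,-0.565,0.223],-0.024]
```

>>> move_arm(
  rows=[
    [-1, [-0.08, 0, 0], 0],
    [-1, [-0.18, 0, 0], 0],
    [-1, [-0.28, 0, 0.02], 0],
    [-1, [-0.375, 0, 0.048], 0],
    [-1, [-0.347, -0.565, 0.223], -0.024],
    [-1, [-0.347, -0.565, 0.223], -0.024],
    [-1, [-0.347, -0.565, 0.223], -0.024],
    [-1, [-0.347, -0.565, 0.223], -0.024],
    [-1, [-0.347, -0.565, 0.223], -0.024],
    [-1, [-0.347, -0.565, 0.223], -0.024],
    [-1, [-0.347, -0.565, 0.223], -0.024],
    [-1, [-0.347, -0.565, 0.223], -0.024],
    [-1, [-0.347, -0.565, 0.223], -0.024],
    [-1, [-0.347, -0.565, 0.223], -0.024],
    [-1, [-0.347, -0.565, 0.223], -0.024],
    [-1, [-0.347, -0.565, 0.223], -0.024],
  ],
)

```text
t: 13.77
tcp_pos: [0.4488, 0.0844, 0.112]
orientation: [-3.141, 0.002, -0.002]
contact_force: [-0.0, -0.1, -1.1]
finger_gap: 0.24
grip_force: 30.0
```

```bash
python3 - <<'E'
from h import *
import pickle
plan([])
s=manip.observe();p=s["tcp_pos"];Rm=R.from_rotvec(s["orientation"]).as_matrix();y=np.degrees(np.arctan2(Rm[1,0],Rm[0,0]))
c=vision.camera("scene");t=vision.camera("top");pickle.dump((c,t),open("g2.pkl","wb"))
fr=F(p[:2],y)
for n,cam in(("scene",c),("top",t)):
  for q in[(.102,.015,.003),(.102,-.015,.003),(.027,0,.003),(.030,0,.080)]:
    print(n,q,np.round(proj(cam,fr(q[0],q[1],p[2]-.0519+q[2])),1))
a=cv2.resize(c["frame"][190:330,270:420,::-1],(600,560),interpolation=cv2.INTER_CUBIC)[:, :400]
b=cv2.resize(t["frame"][170:310,200:300,::-1],(400,560),interpolation=cv2.INTER_CUBIC)
cv2.imwrite("pics/g2.png",np.hstack([cv2.resize(c["frame"][200:340,290:390,::-1],(400,560),interpolation=cv2.INTER_CUBIC),b]))
E
```

```text
at [0.4488 0.0844 0.112 ] yaw -0.08 tilt [0.0011 0.0002] gap 0.24 F [-0.  -0.1 -1.1] t 13.8
scene (0.102, 0.015, 0.003) [344.2 268.6]
scene (0.102, -0.015, 0.003) [334.3 264.9]
scene (0.027, 0, 0.003) [349.5 247.5]
scene (0.03, 0, 0.08) [350.4 231. ]
top (0.102, 0.015, 0.003) [272.1 231. ]
top (0.102, -0.015, 0.003) [283.6 230.9]
top (0.027, 0, 0.003) [277.6 259.3]
top (0.03, 0, 0.08) [275.3 254.6]
```

View pics/g2.png

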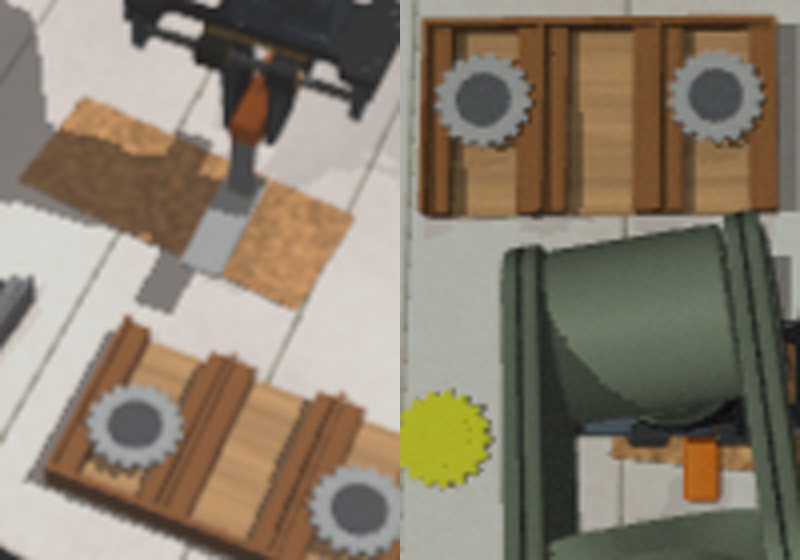

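Tip corners at full-frame (345,269) and (335,265) match the prediction, so the slice did not slip in the grip. The sprockets are unmoved, so I'll slide the blade under the near one.

```bash
python3 - <<'E'
from h import *
plan([(-1,slicegrip([.477,.0855,.0105],RY),RY,2),(-1,slicegrip([.622,.0855,.0105],RY),RY,9),(-1,slicegrip([.622,.0855,.060],RY),RY,6)])
E
```

```text
at [0.4487 0.0847 0.1118] yaw -0.06 tilt [0.0007 0.0002] gap 0.239 F [ 0.4 -0.2 -1. ] t 13.9
need 1.2 [-1,[0.002,-0.001,0.062],-0.000],[-1,[0.003,-0.002,0.124],-0.000]
need 3.5 [-1,[0.044,-0.002,0.124],-0.000],[-1,[0.084,-0.002,0.124],-0.000],[-1,[0.124,-0.002,0.124],-0.000],[-1,[0.164,-0.002,0.124],-0.000],[-1,[0.205,-0.002,0.124],-0.000],[-1,[0.245,-0.002,0.124],-0.000],[-1,[0.285,-0.002,0.124],-0.000],[-1,[0.325,-0.002,0.124],-0.000],[-1,[0.366,-0.002,0.124],-0.000]
need 1.2 [-1,[0.366,-0.002,0.103],-0.000],[-1,[0.366,-0.002,0.083],-0.000],[-1,[0.366,-0.002,0.062],-0.000],[-1,[0.366,-0.002,0.041],-0.000],[-1,[0.366,-0.002,0.021],-0.000],[-1,[0.366,-0.002,0.000],-0.000]
```

>>> move_arm(
  rows=[
    [-1, [0.002, -0.002, 0.062], 0],
    [-1, [0.003, -0.002, 0.124], 0],
    [-1, [0.003, -0.002, 0.124], 0],
    [-1, [0.003, -0.002, 0.124], 0],
    [-1, [0.044, -0.002, 0.124], 0],
    [-1, [0.084, -0.002, 0.124], 0],
    [-1, [0.124, -0.002, 0.124], 0],
    [-1, [0.164, -0.002, 0.124], 0],
    [-1, [0.205, -0.002, 0.124], 0],
    [-1, [0.245, -0.002, 0.124], 0],
    [-1, [0.285, -0.002, 0.124], 0],
    [-1, [0.325, -0.002, 0.124], 0],
    [-1, [0.35, -0.002, 0.124], 0],
    [-1, [0.366, -0.002, 0.124], 0],
    [-1, [0.366, -0.002, 0.124], 0],
    [-1, [0.366, -0.002, 0.124], 0],
  ],
)

```text
t: 15.2
tcp_pos: [0.5945, 0.0861, 0.0623]
orientation: [-3.142, -0.001, 0.001]
contact_force: [-0.2, 0.1, -1.6]
finger_gap: 0.24
grip_force: 30.0
```

>>> move_arm(
  rows=[
    [-1, [0, 0, -0.008], 0],
    [-1, [0, 0, -0.016], 0],
    [-1, [0, 0, -0.024], 0],
    [-1, [0, 0, -0.032], 0],
    [-1, [0, 0, -0.042], 0],
    [-1, [0, 0, -0.056], 0],
    [-1, [0, 0, -0.075], 0],
    [-1, [0, 0, -0.1], 0],
    [-1, [0, 0, -0.125], 0],
    [-1, [0, 0, -0.14], 0],
    [-1, [0, 0, -0.14], 0],
    [-1, [0, 0, -0.14], 0],
  ],
)

```text
t: 16.2
tcp_pos: [0.5951, 0.0862, 0.1186]
orientation: [-3.141, -0.001, -0.002]
contact_force: [-0.2, 0.5, -3.1]
finger_gap: 0.241
grip_force: 30.0
```

```bash
python3 - <<'E'
from h import *
plan([])
s=manip.observe();p=s["tcp_pos"]
c=vision.camera("scene");t=vision.camera("top")
print("expect spr scene",np.round(proj(c,[p[0]+.067,p[1],p[2]-.0519+.008]),1))
cv2.imwrite("pics/g3.png",np.hstack([cv2.resize(x["frame"][y0:y0+140,x0:x0+100,::-1],(400,560),interpolation=cv2.INTER_CUBIC) for x,x0,y0 in((c,280,210),(t,220,150))]))
E
```

```text
at [0.5951 0.0862 0.1186] yaw 0.03 tilt [0.0012 0.0002] gap 0.241 F [-0.2  0.5 -3.1] t 16.2
expect spr scene [323.5 295.8]
```

View pics/g3.png

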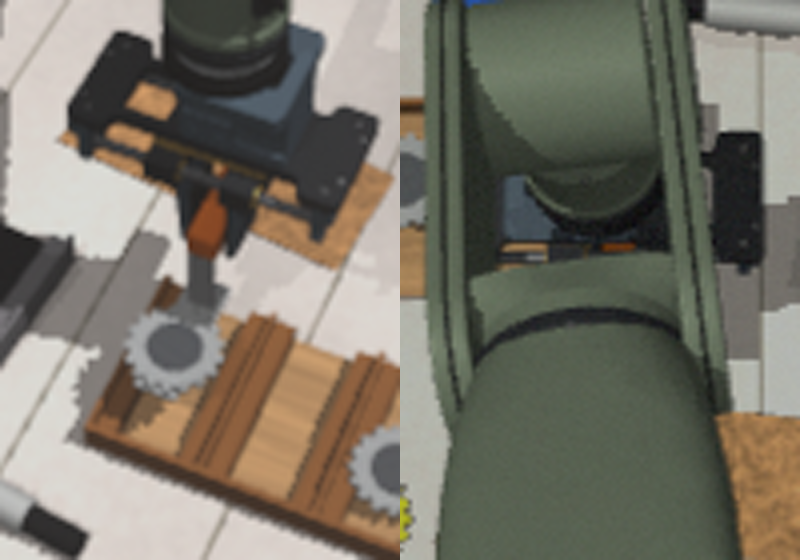

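The sprocket rides on the blade at full-frame (323.5,296.8), where expected within 2 mm. I'll carry it over to the case's middle bay.

```bash
python3 - <<'E'
from h import *
plan([(-1,slicegrip(case(-.045,.0,.067),CY),CY,1)])
E
```

```text
at [0.5944 0.0861 0.1176] yaw 0.03 tilt [-0.001 -0.   ] gap 0.24 F [-0.5 -0.1 -2.8] t 16.3
need 5.7 [-1,[-0.066,0.591,-0.003],0.023]
```

>>> move_arm(
  rows=[
    [-1, [-0.001, 0.01, 0], 0],
    [-1, [-0.004, 0.03, 0], 0.001],
    [-1, [-0.007, 0.06, 0], 0.002],
    [-1, [-0.011, 0.1, 0], 0.004],
    [-1, [-0.016, 0.14, 0], 0.006],
    [-1, [-0.02, 0.18, 0], 0.007],
    [-1, [-0.025, 0.22, 0], 0.009],
    [-1, [-0.029, 0.26, 0], 0.01],
    [-1, [-0.033, 0.3, 0], 0.012],
    [-1, [-0.038, 0.34, 0], 0.013],
    [-1, [-0.042, 0.38, 0], 0.015],
    [-1, [-0.047, 0.42, 0], 0.017],
    [-1, [-0.052, 0.46, 0], 0.018],
    [-1, [-0.056, 0.5, 0], 0.02],
    [-1, [-0.06, 0.535, 0], 0.021],
    [-1, [-0.063, 0.562, 0], 0.022],
    [-1, [-0.065, 0.58, 0], 0.023],
    [-1, [-0.066, 0.591, 0], 0.023],
    [-1, [-0.066, 0.591, 0], 0.023],
    [-1, [-0.066, 0.591, 0], 0.023],
  ],
)

```text
t: 17.97
tcp_pos: [0.5686, -0.15, 0.1179]
orientation: [-3.139, 0.113, 0.0]
contact_force: [-0.5, 0.5, -2.4]
finger_gap: 0.243
grip_force: 30.0
```

```bash
python3 - <<'E'
from h import *
plan([(-1,slicegrip(case(-.045,.0,.0105),CY),CY,1)])
s=manip.observe();p=s["tcp_pos"]
c=vision.camera("scene")
print("expect spr",(np.array(proj(c,F(p[:2],CY)(.069,0,p[2]-.0519+.008)))-[180,180])*4)
for y in(-.038,.038,.042): print([(np.round((np.array(proj(c,case(x,y,.03)))-[180,180])*4)).tolist() for x in(-.065,0)])
crop(c,180,180,150,130,4,"pl1.png")
E
```

```text
at [ 0.5686 -0.15    0.1179] yaw -4.12 tilt [-0.0001  0.0005] gap 0.243 F [-0.5  0.5 -2.4] t 18.0
need 1.3 [-1,[-0.001,0.001,0.139],0.000]
expect spr [274.55211007 314.17710453]
[[287.0, 271.0], [236.0, 333.0]]
[[373.0, 310.0], [324.0, 374.0]]
[[378.0, 312.0], [329.0, 376.0]]
```

View pics/pl1.png

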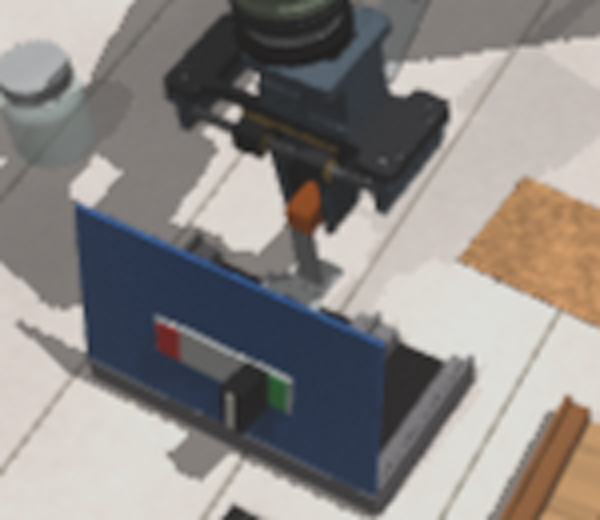

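The rim of the sprocket shows above the lid edge at (285,285), over the middle bay. I'll lower it onto the rails and withdraw.

>>> move_arm(
  rows=[
    [-1, [0, 0, 0.02], 0],
    [-1, [0, 0, 0.04], 0],
    [-1, [0, 0, 0.06], 0],
    [-1, [0, 0, 0.08], 0],
    [-1, [0, 0.001, 0.09], 0],
    [-1, [0, 0.001, 0.1], 0],
    [-1, [0, 0.001, 0.11], 0],
    [-1, [0, 0.001, 0.12], 0],
    [-1, [0, 0.001, 0.13], 0],
    [-1, [0, 0.001, 0.139], 0],
    [-1, [0, 0.001, 0.139], 0],
    [-1, [0, 0.001, 0.139], 0],
  ],
)

```text
t: 19.02
tcp_pos: [0.5686, -0.1506, 0.0623]
orientation: [-3.139, 0.113, -0.0]
contact_force: [0.4, 0.8, -1.3]
finger_gap: 0.241
grip_force: 30.0
```

>>> move_arm(
  rows=[
    [-1, [-0.02, 0, 0], 0],
    [-1, [-0.05, 0, 0], 0],
    [-1, [-0.1, 0, 0], 0],
    [-1, [-0.15, 0, 0], 0],
    [-1, [-0.2, 0, 0], 0],
    [-1, [-0.25, 0, 0], 0],
    [-1, [-0.3, 0, 0], 0],
    [-1, [-0.33, 0, 0], 0],
    [-1, [-0.35, 0, 0], 0],
    [-1, [-0.35, 0, 0], 0],
    [-1, [-0.35, 0, -0.1], 0],
    [-1, [-0.35, 0, -0.15], 0],
    [-1, [-0.35, 0, -0.15], 0],
  ],
)

```text
t: 20.1
tcp_pos: [0.4332, -0.142, 0.1267]
orientation: [3.136, -0.113, 0.017]
contact_force: [1.5, -1.1, -1.1]
finger_gap: 0.237
grip_force: 30.0
```

```bash
python3 - <<'E'
from h import *
plan([(-1,slicegrip(rack(-.17,.08,.06),RY),RY,1)])
t=vision.camera("top")
crop(t,200,160,220,120,3.6,"top2.png")
E
```

```text
at [ 0.4332 -0.142   0.1267] yaw -4.11 tilt [ 0.0107 -0.0036] gap 0.237 F [ 1.5 -1.1 -1.1] t 20.1
need 9.3 [-1,[-0.023,-0.968,0.034],-0.023]
```

View pics/top2.png

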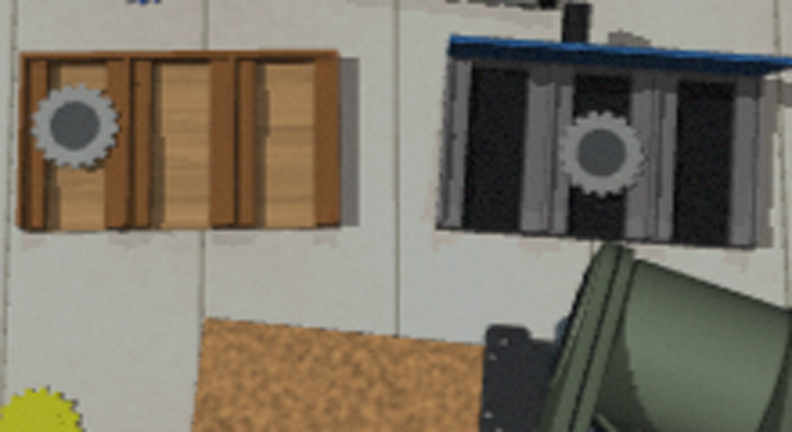

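The first sprocket lies centred in the middle bay at (601,152). The other is unmoved at (75,126), so I'll fetch it.

>>> move_arm(
  rows=[
    [-1, [-0.023, -0.968, 0.034], -0.023],
    [-1, [-0.023, -0.968, 0.034], -0.023],
    [-1, [-0.023, -0.968, 0.034], -0.023],
    [-1, [-0.023, -0.968, 0.034], -0.023],
    [-1, [-0.023, -0.968, 0.034], -0.023],
    [-1, [-0.023, -0.968, 0.034], -0.023],
    [-1, [-0.023, -0.968, 0.034], -0.023],
    [-1, [-0.023, -0.968, 0.034], -0.023],
    [-1, [-0.023, -0.968, 0.034], -0.023],
    [-1, [-0.023, -0.968, 0.034], -0.023],
    [-1, [-0.023, -0.968, 0.034], -0.023],
    [-1, [-0.023, -0.968, 0.034], -0.023],
    [-1, [-0.023, -0.968, 0.034], -0.023],
    [-1, [-0.023, -0.968, 0.034], -0.023],
    [-1, [-0.023, -0.968, 0.034], -0.023],
  ],
)

```text
t: 21.4
tcp_pos: [0.4475, 0.2449, 0.1087]
orientation: [3.141, -0.002, -0.0]
contact_force: [0.5, -0.7, -1.2]
finger_gap: 0.24
grip_force: 30.0
```

```bash
python3 - <<'E'
from h import *
plan([(-1,slicegrip([.477,.2453,.0105],RY),RY,2),(-1,slicegrip([.6195,.2453,.0105],RY),RY,9)])
E
```

```text
at [0.4475 0.2449 0.1087] yaw -0.09 tilt [-0.0003 -0.0003] gap 0.24 F [ 0.5 -0.7 -1.2] t 21.4
need 1.1 [-1,[0.003,-0.001,0.058],-0.000],[-1,[0.006,-0.001,0.116],-0.000]
need 3.4 [-1,[0.046,-0.001,0.116],-0.000],[-1,[0.085,-0.001,0.116],-0.000],[-1,[0.125,-0.001,0.116],-0.000],[-1,[0.165,-0.001,0.116],-0.000],[-1,[0.204,-0.001,0.116],-0.000],[-1,[0.244,-0.002,0.116],-0.000],[-1,[0.283,-0.002,0.116],-0.000],[-1,[0.323,-0.002,0.116],-0.000],[-1,[0.363,-0.002,0.116],-0.000]
```

>>> move_arm(
  rows=[
    [-1, [0.003, -0.001, 0.058], 0],
    [-1, [0.006, -0.001, 0.116], 0],
    [-1, [0.006, -0.001, 0.116], 0],
    [-1, [0.006, -0.001, 0.116], 0],
    [-1, [0.046, -0.001, 0.116], 0],
    [-1, [0.085, -0.001, 0.116], 0],
    [-1, [0.125, -0.001, 0.116], 0],
    [-1, [0.165, -0.001, 0.116], 0],
    [-1, [0.204, -0.001, 0.116], 0],
    [-1, [0.244, -0.002, 0.116], 0],
    [-1, [0.283, -0.002, 0.116], 0],
    [-1, [0.323, -0.002, 0.116], 0],
    [-1, [0.35, -0.002, 0.116], 0],
    [-1, [0.366, -0.002, 0.116], 0],
    [-1, [0.366, -0.002, 0.116], 0],
    [-1, [0.366, -0.002, 0.116], 0],
  ],
)

```text
t: 22.73
tcp_pos: [0.5939, 0.247, 0.0631]
orientation: [-3.141, 0.0, -0.001]
contact_force: [-0.3, -0.5, -1.2]
finger_gap: 0.242
grip_force: 30.0
```

>>> move_arm(
  rows=[
    [-1, [0, 0, -0.008], 0],
    [-1, [0, 0, -0.016], 0],
    [-1, [0, 0, -0.024], 0],
    [-1, [0, 0, -0.032], 0],
    [-1, [0, 0, -0.042], 0],
    [-1, [0, 0, -0.056], 0],
    [-1, [0, 0, -0.075], 0],
    [-1, [0, 0, -0.1], 0],
    [-1, [0, 0, -0.125], 0],
    [-1, [0, 0, -0.14], 0],
    [-1, [0, 0, -0.14], 0],
    [-1, [0, 0, -0.14], 0],
    [-1, [0, 0, -0.14], 0],
  ],
)

```text
t: 23.82
tcp_pos: [0.5936, 0.247, 0.1181]
orientation: [3.141, 0.001, -0.001]
contact_force: [-0.0, -0.4, -2.9]
finger_gap: 0.239
grip_force: 30.0
```

```bash
python3 - <<'E'
from h import *
plan([(-1,slicegrip(case(-.045,.080,.067),CY),CY,1)])
s=manip.observe();p=s["tcp_pos"]
c=vision.camera("scene")
print("expect spr crop",np.round((np.array(proj(c,[p[0]+.067,p[1],p[2]-.0519+.008]))-[320,220])*4,1))
crop(c,320,220,100,130,4,"g4.png")
E
```

```text
at [0.5936 0.247  0.1181] yaw 0.03 tilt [-0.0007 -0.0002] gap 0.239 F [-0.  -0.4 -2.9] t 23.8
need 7.6 [-1,[-0.049,0.793,-0.002],0.023]
expect spr crop [246.1 391.7]
```

View pics/g4.png

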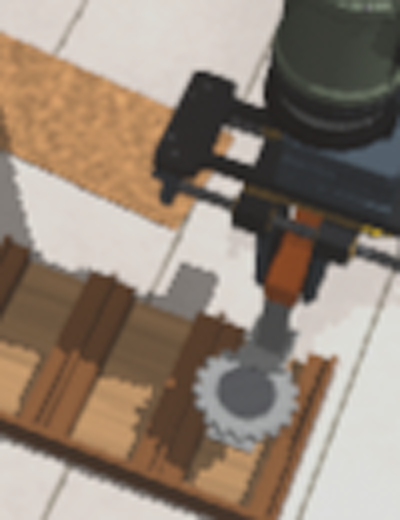

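The sprocket sits at (247,391) against an expected (246,392). I'll carry it to the case's +80 bay.

>>> move_arm(
  rows=[
    [-1, [-0.001, 0.01, 0], 0],
    [-1, [-0.002, 0.035, 0], 0.001],
    [-1, [-0.005, 0.075, 0], 0.002],
    [-1, [-0.008, 0.125, 0], 0.004],
    [-1, [-0.011, 0.175, 0], 0.005],
    [-1, [-0.014, 0.225, 0], 0.007],
    [-1, [-0.017, 0.275, 0], 0.008],
    [-1, [-0.02, 0.325, 0], 0.009],
    [-1, [-0.023, 0.375, 0], 0.011],
    [-1, [-0.026, 0.425, 0], 0.012],
    [-1, [-0.029, 0.475, 0], 0.014],
    [-1, [-0.032, 0.525, 0], 0.015],
    [-1, [-0.035, 0.575, 0], 0.017],
    [-1, [-0.038, 0.625, 0], 0.018],
    [-1, [-0.041, 0.675, 0], 0.02],
    [-1, [-0.044, 0.72, 0], 0.021],
    [-1, [-0.046, 0.755, 0], 0.022],
    [-1, [-0.048, 0.78, 0], 0.023],
    [-1, [-0.049, 0.79, 0], 0.023],
    [-1, [-0.049, 0.793, 0], 0.023],
  ],
)

```text
t: 25.53
tcp_pos: [0.5742, -0.0709, 0.1183]
orientation: [-3.139, 0.115, 0.0]
contact_force: [0.2, 0.4, -2.2]
finger_gap: 0.237
grip_force: 30.0
```

>>> move_arm(
  rows=[
    [-1, [0, 0, 0], 0],
    [-1, [0, 0, 0], 0],
    [-1, [0, 0, 0], 0],
  ],
)

```text
t: 25.78
tcp_pos: [0.5745, -0.0692, 0.1183]
orientation: [-3.139, 0.111, 0.0]
contact_force: [-0.6, -0.1, -2.8]
finger_gap: 0.24
grip_force: 30.0
```

```bash
python3 - <<'E'
from h import *
plan([(-1,slicegrip(case(-.045,.080,.0105),CY),CY,1)])
E
```

```text
at [ 0.5745 -0.0692  0.1183] yaw -4.05 tilt [-0.0001  0.0003] gap 0.24 F [-0.6 -0.1 -2.8] t 25.8
need 1.3 [-1,[-0.001,0.003,0.140],0.001]
```

>>> move_arm(
  rows=[
    [-1, [0, 0.003, 0.02], 0.001],
    [-1, [0, 0.003, 0.04], 0.001],
    [-1, [0, 0.003, 0.06], 0.001],
    [-1, [0, 0.003, 0.08], 0.001],
    [-1, [0, 0.003, 0.09], 0.001],
    [-1, [0, 0.003, 0.1], 0.001],
    [-1, [0, 0.003, 0.11], 0.001],
    [-1, [0, 0.003, 0.12], 0.001],
    [-1, [0, 0.003, 0.13], 0.001],
    [-1, [0, 0.003, 0.14], 0.001],
    [-1, [0, 0.003, 0.14], 0.001],
    [-1, [0, 0.003, 0.14], 0.001],
  ],
)

```text
t: 26.78
tcp_pos: [0.5744, -0.0712, 0.0623]
orientation: [-3.139, 0.118, 0.0]
contact_force: [0.8, 0.4, -1.9]
finger_gap: 0.243
grip_force: 30.0
```

>>> move_arm(
  rows=[
    [-1, [-0.02, 0, 0], 0],
    [-1, [-0.05, 0, 0], 0],
    [-1, [-0.1, 0, 0], 0],
    [-1, [-0.15, 0, 0], 0],
    [-1, [-0.2, 0, 0], 0],
    [-1, [-0.25, 0, 0], 0],
    [-1, [-0.3, 0, 0], 0],
    [-1, [-0.33, 0, 0], 0],
    [-1, [-0.35, 0, 0], 0],
    [-1, [-0.35, 0, 0], 0],
    [-1, [-0.35, 0, -0.1], 0],
    [-1, [-0.35, 0, -0.15], 0],
    [-1, [-0.35, 0, -0.15], 0],
    [-1, [-0.35, 0, -0.15], 0],
  ],
)

```text
t: 27.95
tcp_pos: [0.4364, -0.061, 0.1234]
orientation: [3.139, -0.118, 0.006]
contact_force: [-0.0, 1.0, -2.7]
finger_gap: 0.24
grip_force: 30.0
```

```bash
python3 - <<'E'
from h import *
m=F((.4534,.0323),84.3) # mat frame
o=m(-.03,0)
g=slicegrip([*o[:2],.004],84.3)
print(o,m(.01,0)); plan([(-1,[*g[:2],.13],84.3,1)])
t=vision.camera("top");crop(t,200,160,220,120,3.6,"top3.png")
E
```

```text
[0.45042041 0.00244833 0.        ] [0.4543932  0.04225056 0.        ]
at [ 0.4364 -0.061   0.1234] yaw -4.29 tilt [ 0.0039 -0.0006] gap 0.24 F [-0.   1.  -2.7] t 27.9
need 12.4 [-1,[0.022,-0.093,-0.016],-0.492]
```

View pics/top3.png

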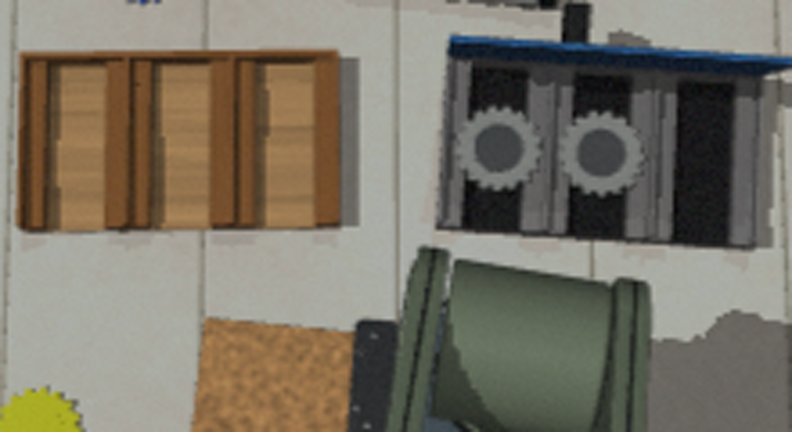

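Both sprockets lie on the rails, at (499,148) and (601,152), and the rack is empty. Next, the slice goes back on the mat.

>>> move_arm(
  rows=[
    [-1, [0.022, -0.093, -0.016], -0.492],
    [-1, [0.022, -0.093, -0.016], -0.492],
    [-1, [0.022, -0.093, -0.016], -0.492],
    [-1, [0.022, -0.093, -0.016], -0.492],
    [-1, [0.022, -0.093, -0.016], -0.492],
    [-1, [0.022, -0.093, -0.016], -0.492],
    [-1, [0.022, -0.093, -0.016], -0.492],
    [-1, [0.022, -0.093, -0.016], -0.492],
    [-1, [0.022, -0.093, -0.016], -0.492],
    [-1, [0.022, -0.093, -0.016], -0.492],
    [-1, [0.022, -0.093, -0.016], -0.492],
    [-1, [0.022, -0.093, -0.016], -0.492],
    [-1, [0.022, -0.093, -0.016], -0.492],
    [-1, [0.022, -0.093, -0.016], -0.492],
    [-1, [0.022, -0.093, -0.016], -0.492],
    [-1, [0.022, -0.093, -0.016], -0.492],
    [-1, [0.022, -0.093, -0.016], -0.492],
  ],
)

```text
t: 29.42
tcp_pos: [0.4461, -0.0243, 0.1282]
orientation: [-2.33, -2.106, 0.001]
contact_force: [1.1, 0.6, -1.4]
finger_gap: 0.242
grip_force: 30.0
```

```bash
python3 - <<'E'
from h import *
m=F((.4534,.0323),84.3)
g=slicegrip([*m(-.03,0)[:2],.0032],84.3)
plan([(-1,g,84.3,6)])
E
```

```text
at [ 0.4461 -0.0243  0.1282] yaw 84.22 tilt [-0.0009  0.0001] gap 0.242 F [ 1.1  0.6 -1.4] t 29.4
need 1.8 [-1,[0.000,0.001,0.030],-0.000],[-1,[0.000,0.001,0.061],-0.000],[-1,[0.000,0.002,0.091],-0.000],[-1,[0.000,0.003,0.122],-0.000],[-1,[0.000,0.004,0.152],-0.000],[-1,[0.000,0.004,0.183],-0.000]
```

>>> move_arm(
  rows=[
    [-1, [0, 0.001, 0.05], 0],
    [-1, [0, 0.001, 0.1], 0],
    [-1, [0, 0.001, 0.14], 0],
    [-1, [0, 0.001, 0.16], 0],
    [-1, [0, 0.001, 0.172], 0],
    [-1, [0, 0.001, 0.18], 0],
    [-1, [0, 0.001, 0.183], 0],
    [-1, [0, 0.001, 0.183], 0],
    [-1, [0, 0.001, 0.183], 0],
    [0.2, [0, 0.001, 0.183], 0],
    [0.2, [0, 0.001, 0.183], 0],
    [0.2, [0, 0.001, 0.183], 0],
    [0.2, [0, 0.001, 0.183], 0],
    [0.2, [0, 0.001, 0.183], 0],
    [0.2, [0, 0.001, 0.1], 0],
    [0.2, [0, 0.001, 0], 0],
    [0.2, [0, 0.001, -0.1], 0],
    [0.2, [0, 0.001, -0.2], 0],
    [0.2, [0, 0.001, -0.25], 0],
    [0.2, [0, 0.001, -0.25], 0],
  ],
)

```text
t: 31.08
tcp_pos: [0.4497, -0.0246, 0.234]
orientation: [2.324, 2.102, 0.012]
contact_force: [0.9, -0.3, 0.5]
finger_gap: 0.6
grip_force: 0.0
```

```bash
python3 - <<'E'
from h import *
a=case(.11,-.01)
plan([(-1,[*a[:2],.25],CY,1)])
c=vision.camera("scene");crop(c,180,150,240,180,3.3,"sl5.png")
E
```

```text
at [ 0.4497 -0.0246  0.234 ] yaw 84.26 tilt [ 0.0113 -0.0007] gap 0.6 F [ 0.9 -0.3  0.5] t 31.1
need 12.4 [-1,[-0.295,0.782,-0.031],0.491]
```

View pics/sl5.png

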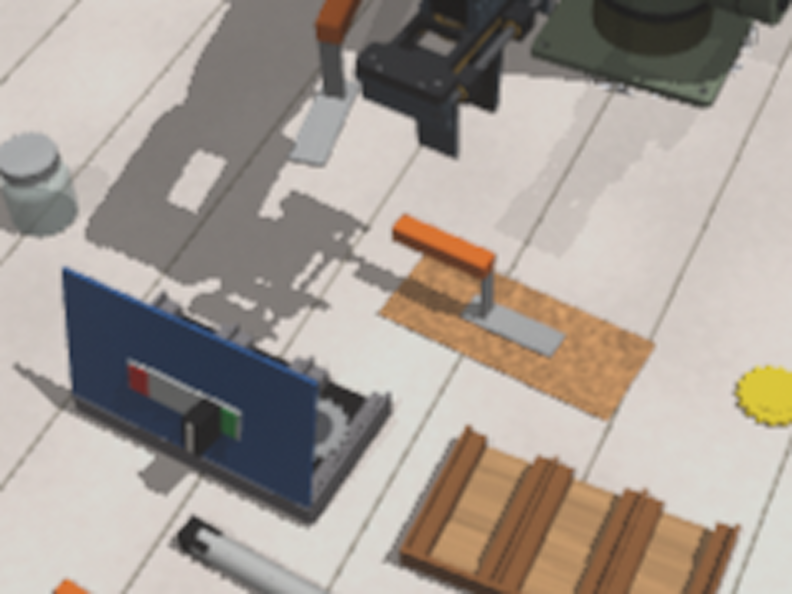

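The slice lies flat on the mat, handle from (395,228) to (492,262) and tip at (560,345). Next I'll close the lid from behind with shut fingers.

```bash
python3 - <<'E'
from h import *
c=vision.camera("scene")
for th in(1.1,1.15,1.2,1.25,1.3): print(th,[np.round((np.array(proj(c,case(.065-.14*np.cos(th),y,.03+.14*np.sin(th))))-[180,150])*3.3) for y in(-.122,.122)])
a=case(.09,-.02)
plan([(-1,[*a[:2],.25],CY,1)])
E
```

```text
1.1 [array([ 90., 247.]), array([340., 360.])]
1.15 [array([ 85., 250.]), array([335., 363.])]
1.2 [array([ 79., 253.]), array([331., 367.])]
1.25 [array([ 73., 256.]), array([326., 371.])]
1.3 [array([ 68., 260.]), array([321., 376.])]
at [ 0.4467 -0.0244  0.229 ] yaw 84.27 tilt [ 0.0012 -0.    ] gap 0.6 F [-0.2 -0.3 -0.2] t 31.2
need 12.4 [-1,[-0.322,0.740,-0.052],0.491]
```

>>> move_arm(
  rows=[
    [-1, [-0.15, 0.25, -0.04], 0.2],
    [-1, [-0.15, 0.25, -0.04], 0.2],
    [-1, [-0.15, 0.25, -0.04], 0.2],
    [-1, [-0.15, 0.25, -0.04], 0.2],
    [-1, [-0.15, 0.25, -0.04], 0.2],
    [-1, [-0.15, 0.25, -0.04], 0.2],
    [-1, [-0.15, 0.25, -0.04], 0.2],
  ],
)

```text
t: 31.77
tcp_pos: [0.5393, -0.0939, 0.2426]
orientation: [-2.863, -1.288, 0.005]
contact_force: [0.0, -0.1, 0.0]
finger_gap: 0.121
grip_force: 0.0
```

```bash
python3 - <<'E'
from h import *
a=case(.09,-.02)
plan([(-1,[*a[:2],.26],CY,1)])
E
```

```text
at [ 0.5393 -0.0939  0.2426] yaw 48.43 tilt [-0.0041  0.0009] gap 0.121 F [ 0.  -0.1  0. ] t 31.8
need 7.4 [-1,[0.149,0.499,-0.046],0.292]
```

>>> move_arm(
  rows=[
    [-1, [0.149, 0.499, -0.046], 0.292],
    [-1, [0.149, 0.499, -0.046], 0.292],
    [-1, [0.149, 0.499, -0.046], 0.292],
    [-1, [0.149, 0.499, -0.046], 0.292],
    [-1, [0.149, 0.499, -0.046], 0.292],
    [-1, [0.149, 0.499, -0.046], 0.292],
    [-1, [0.149, 0.499, -0.046], 0.292],
    [-1, [0.149, 0.499, -0.046], 0.292],
    [-1, [0.149, 0.499, -0.046], 0.292],
    [-1, [0.149, 0.499, -0.046], 0.292],
    [-1, [0.149, 0.499, -0.046], 0.292],
    [-1, [0.149, 0.499, -0.046], 0.292],
  ],
)

```text
t: 32.77
tcp_pos: [0.7286, -0.1822, 0.2633]
orientation: [-3.139, 0.115, 0.0]
contact_force: [0.1, 0.5, -0.2]
finger_gap: 0.002
grip_force: 0.0
```

```bash
python3 - <<'E'
from h import *
def tp(th,r=.115):
    return [*case(.065-r*np.cos(th)+.005*np.sin(th)+.016,-.02)[:2],.030+r*np.sin(th)+.005*np.cos(th)]
a=case(.085,-.02)
w=[(-1,[*a[:2],.145],CY,3)]
for th in [1.3,1.2,1.1,1.0,.9,.8,.7,.6,.5,.4,.3,.2,.1,0]: w.append((-1,tp(th),CY,1))
plan(w)
E
```

```text
at [ 0.7286 -0.1822  0.2633] yaw -4.19 tilt [-0.      0.0001] gap 0.002 F [ 0.1  0.5 -0.2] t 32.8
need 2.8 [-1,[-0.004,-0.000,0.099],0.000],[-1,[-0.009,-0.000,0.197],0.000],[-1,[-0.013,-0.001,0.296],0.000]
need 0.7 [-1,[-0.088,-0.001,0.303],0.000]
need 0.3 [-1,[-0.116,-0.001,0.311],0.000]
need 0.3 [-1,[-0.143,-0.001,0.321],0.000]
need 0.3 [-1,[-0.168,-0.001,0.334],0.000]
need 0.3 [-1,[-0.192,-0.001,0.350],0.000]
need 0.3 [-1,[-0.215,-0.001,0.368],0.000]
need 0.3 [-1,[-0.235,-0.001,0.388],0.000]
need 0.3 [-1,[-0.253,-0.001,0.410],0.000]
need 0.3 [-1,[-0.270,-0.001,0.434],0.000]
need 0.3 [-1,[-0.283,-0.001,0.460],0.000]
need 0.3 [-1,[-0.294,-0.001,0.486],0.000]
need 0.3 [-1,[-0.303,-0.001,0.514],0.000]
need 0.3 [-1,[-0.308,-0.001,0.542],0.000]
need 0.3 [-1,[-0.311,-0.001,0.571],0.000]
```

>>> move_arm(
  rows=[
    [-1, [-0.004, 0, 0.1], 0],
    [-1, [-0.009, 0, 0.197], 0],
    [-1, [-0.013, 0, 0.296], 0],
    [-1, [-0.013, 0, 0.296], 0],
    [-1, [-0.05, -0.001, 0.3], 0],
    [-1, [-0.088, -0.001, 0.303], 0],
    [-1, [-0.116, -0.001, 0.311], 0],
    [-1, [-0.143, -0.001, 0.321], 0],
    [-1, [-0.168, -0.001, 0.334], 0],
    [-1, [-0.192, -0.001, 0.35], 0],
    [-1, [-0.215, -0.001, 0.368], 0],
    [-1, [-0.235, -0.001, 0.388], 0],
    [-1, [-0.253, -0.001, 0.41], 0],
    [-1, [-0.27, -0.001, 0.434], 0],
    [-1, [-0.283, -0.001, 0.46], 0],
    [-1, [-0.294, -0.001, 0.486], 0],
    [-1, [-0.303, -0.001, 0.514], 0],
    [-1, [-0.308, -0.001, 0.542], 0],
    [-1, [-0.311, -0.001, 0.56], 0],
    [-1, [-0.311, -0.001, 0.56], 0],
  ],
)

```text
t: 34.43
tcp_pos: [0.6053, -0.1729, 0.0396]
orientation: [3.139, -0.117, 0.001]
contact_force: [-0.3, 0.2, 0.1]
finger_gap: 0.002
grip_force: 0.0
```

```bash
python3 - <<'E'
from h import *
a=case(-.045,-.02)
plan([(-1,[*a[:2],.045],CY,1),(-1,[*a[:2],.032],CY,1)])
E
```

```text
at [ 0.6053 -0.1729  0.0396] yaw -4.27 tilt [ 0.0006 -0.0001] gap 0.002 F [-0.3  0.2  0.1] t 34.4
need 0.3 [-1,[-0.029,0.000,-0.013],-0.000]
need 0.3 [-1,[-0.029,0.000,0.019],-0.000]
```

>>> move_arm(
  rows=[
    [-1, [-0.015, 0, -0.01], 0],
    [-1, [-0.029, 0, -0.013], 0],
    [-1, [-0.029, 0, 0], 0],
    [-1, [-0.029, 0, 0.008], 0],
    [-1, [-0.029, 0, 0.012], 0],
    [-1, [-0.029, 0, 0.016], 0],
    [-1, [-0.029, 0, 0.019], 0],
    [-1, [-0.029, 0, 0.019], 0],
    [-1, [-0.029, 0, 0.019], 0],
  ],
)

```text
t: 35.18
tcp_pos: [0.5933, -0.1721, 0.035]
orientation: [3.139, -0.117, 0.001]
contact_force: [-7.0, 1.6, 20.7]
finger_gap: 0.001
grip_force: 10.5
```

The lid is hard against its stop, with the tip at 35 mm and 21 N. Next, the lock.

>>> move_arm(
  rows=[
    [-1, [0, 0, -0.05], 0],
    [-1, [0, 0, -0.12], 0],
    [-1, [0, 0, -0.2], 0],
    [0, [0.02, -0.02, -0.24], 0],
    [0, [0.05, -0.05, -0.24], 0],
    [0, [0.1, -0.1, -0.24], 0],
    [0, [0.13, -0.12, -0.24], 0],
    [0, [0.13, -0.12, -0.24], 0],
    [0, [0.13, -0.12, -0.24], 0],
    [0, [0.13, -0.12, -0.24], 0],
  ],
)

```text
t: 36.02
tcp_pos: [0.6479, -0.1278, 0.1262]
orientation: [-3.139, 0.117, 0.004]
contact_force: [-0.4, 0.5, 0.3]
finger_gap: 0.48
grip_force: 0.0
```

```bash
python3 - <<'E'
from h import *
b=case(.007,.030);
plan([(0,[*b[:2],.13],CY,1),(0,[*b[:2],.049],CY,3)])
E
```

```text
at [ 0.6479 -0.1278  0.1262] yaw -4.27 tilt [-0.0027  0.0003] gap 0.48 F [-0.4  0.5  0.3] t 36.0
need 0.1 [0,[0.003,-0.005,-0.010],-0.000]
need 1.9 [0,[0.003,-0.005,0.058],-0.000],[0,[0.003,-0.005,0.125],-0.000],[0,[0.004,-0.005,0.193],-0.000]
```

Descend, grip, slide 61 mm toward -y (tool +y), with a final small push.

>>> move_arm(
  rows=[
    [0, [0.003, -0.005, 0.03], 0],
    [0, [0.003, -0.005, 0.08], 0],
    [0, [0.003, -0.005, 0.13], 0],
    [0, [0.003, -0.005, 0.17], 0],
    [0, [0.003, -0.005, 0.19], 0],
    [0, [0.003, -0.005, 0.19], 0],
    [-1, [0.003, -0.005, 0.19], 0],
    [-1, [0.003, -0.005, 0.19], 0],
    [-1, [0.003, -0.005, 0.19], 0],
    [-1, [0.003, -0.005, 0.19], 0],
    [-1, [0.003, -0.005, 0.19], 0],
    [-1, [0.003, -0.005, 0.19], 0],
  ],
)

```text
t: 37.02
tcp_pos: [0.6506, -0.1267, 0.0526]
orientation: [3.138, -0.117, 0.003]
contact_force: [-0.1, -2.6, 4.2]
finger_gap: 0.196
grip_force: 30.0
```

>>> move_arm(
  rows=[
    [-1, [0, 0.025, 0], 0],
    [-1, [0, 0.05, 0], 0],
    [-1, [0, 0.075, 0], 0],
    [-1, [0, 0.1, 0], 0],
    [-1, [0, 0.125, 0], 0],
    [-1, [0, 0.14, 0], 0],
    [-1, [0, 0.15, 0], 0],
    [-1, [0, 0.157, 0], 0],
    [-1, [0, 0.16, 0], 0],
    [-1, [0, 0.16, 0], 0],
    [-1, [0, 0.16, 0], 0],
  ],
)

```text
t: 37.93
tcp_pos: [0.6463, -0.1868, 0.0525]
orientation: [-3.133, 0.12, -0.003]
contact_force: [1.5, 11.8, 7.3]
finger_gap: 0.194
grip_force: 30.0
```

Against the locked stop (60 mm travelled, 12 N). I'll release, rise and check.

>>> move_arm(
  rows=[
    [0, [0, -0.01, 0], 0],
    [0, [0, -0.01, 0], 0],
    [0, [0, -0.01, 0], 0],
    [0, [0, -0.01, 0], 0],
    [0, [0, -0.01, 0], 0],
    [0, [0, -0.01, 0], 0],
    [0, [0, -0.01, -0.05], 0],
    [0, [0, -0.01, -0.15], 0],
    [0, [0, -0.01, -0.3], 0],
    [0, [-0.2, -0.3, -0.4], 0],
    [0, [-0.4, -0.6, -0.4], 0],
    [0, [-0.5, -0.8, -0.4], 0],
    [0, [-0.5, -1, -0.4], 0],
    [0, [-0.5, -1, -0.4], 0],
    [0, [-0.5, -1, -0.4], 0],
    [0, [-0.5, -1, -0.4], 0],
    [0, [-0.5, -1, -0.4], 0],
    [0, [-0.5, -1, -0.4], 0],
    [0, [-0.5, -1, -0.4], 0],
    [0, [-0.5, -1, -0.4], 0],
  ],
)

```text
t: 39.6
tcp_pos: [0.4745, 0.2263, 0.2121]
orientation: [-3.139, 0.116, -0.001]
contact_force: [0.7, -0.2, -0.1]
finger_gap: 0.498
grip_force: 0.0
```

```bash
python3 - <<'E'
from h import *
c=vision.camera("scene");crop(c,170,150,260,190,3,"end.png")
print([np.round((np.array(proj(c,case(-.075,y,.030)))-[170,150])*3) for y in(-.122,.122)])
E
```

```text
[array([182., 255.]), array([389., 349.])]
```

View pics/end.png

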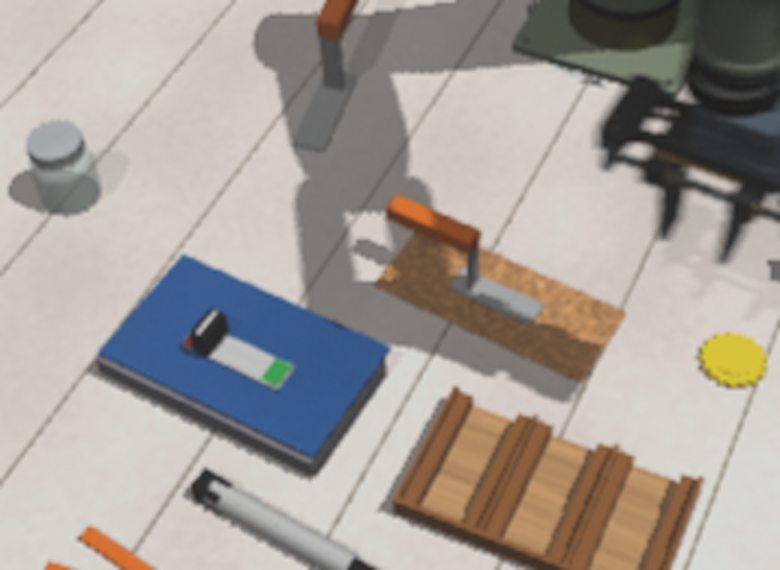

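The lid is shut (front corners (182,255) and (388,348) match the prediction), the lock grip is on the red end at (208,332), and the slice is flat on the mat. I'll hand it in.

```bash
python3 -c "
from plant import manip
print(manip.job_done())"
```

```text
the job is handed in; nothing more can be done
None
```

I packed both sprockets into the case, shut the lid, slid the lock back to its red end, and left the slice flat on the mat. I handed the job in at about 40 s; the hand-in returned no verdict, so I don't know how it was judged.

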